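Change a cheese packing lane over to large blocks

ROBOT

A 7-joint arm with a two-finger parallel gripper is mounted at the origin on the work surface. World frame = base frame: x ahead of the robot, y to its left, z up, the work surface at z = 0. Lengths are in m, angles in rad, forces in N, time in s.
With the tool pointing down it reaches from about 0.425 to 1.025 m from the base axis. Payload 9.4 kg.
Tool frame: the origin (TCP) lies midway between the tips of the shut fingers; the grasp point (between the pads) lies 19 mm behind it (grip_point_offset is the distance from the TCP to the grasp point, in m); y points along the fingers, x is the direction in which the jaws open and shut, and the axes are right-handed (so a half turn about y gives the same grasp; the last joint's range is limited). The gripper opens to 85 mm and grips with 20 to 120 N. Pads are 22 mm wide; open, the fingers measure 114 mm over their backs; the gripper's body (76 mm by 85 mm) begins 54 mm behind the grasp point. The pads swing forward as they close: fully open they stand 13 mm farther back than shut.
Start: joints at [1.207, 0.599, -0.003, 1.599, 0.002, 0.943, -0.08], TCP at [0.205, -0.695, 0.231] pointing down, gripper open.
Joint ranges: [-2.57, 2.57], [-0.35, 1.97], [-1.29, 1.29], [0.11, 2.56], [-1.05, 4.19], [0.11, 1.86], [-2.63, 2.63]. Speed limits (rad/s): [2.22, 2.22, 3.01, 3.01, 3.14, 3.14, 3.14].

INTERFACE

Orientations are given as a rotation vector (axis times angle).
In Python, from bench import state, camera, camera_params, finish_job, recognise, grip_point_offset gives the robot as it stands.
- The arm moves only by the tool send_rows, never from a script. Its argument "motion" is a list of rows, each an object of numbers: "tx", "ty", "tz": the shift along the tool's x, y, z in cm; "wx", "wy", "wz": the turn, a rotation vector about the tool's x, y, z in degrees; "fingers": the finger opening in cm, from 0 to 8.54. In form: [{"tx": .., "ty": .., "tz": .., "wx": .., "wy": .., "wz": .., "fingers": ..}, ...]. A call has 1 to 8 rows; each row is the pose to reach, as a shift and turn from the pose measured when the call began, along the tool's axes at that moment; what a row does not reach only later rows make up. A row lasts 1/10 s, in which the tool goes at most 50 mm and 8.59 degrees, less where a joint would pass 70% of its speed; a pose out of reach is approached as far as the arm can. A call with a gripper value outside its range is refused whole. The fingers move at their own pace and stop on an object; "squeeze" is the grip in N (left out, the last holds). Time passes only in rows, so rows that repeat a pose let the fingers close. It gives the time, the measured TCP pose, the force and the opening at its end, in the units of the state.
- state(): the state, without advancing time (a new reading comes with each control period).
- camera(name): name is "scene" or "side" or "wrist"; returns the picture (480x640x3 uint8, red, green, blue); there is no depth.
- camera_params(name): a dict with "intrinsics" (3x3 intrinsics, pixels), "cam_to_world" (4x4, takes a point from camera to world coordinates). Camera axes: x right, y down, z forward; pixel columns grow to the right and rows downward; lengths in m; the calibration is good to about 2 mm. A picture is of the moment at which its call begins: read the wrist's pose just before it. camera_params takes no time and is no camera call; for the wrist camera it gives the pose at the moment of the call.
- finish_job(): hands the job in, once; it reports no verdict.
Trained networks look in the newest picture that a camera, given by its name, has taken for a name from the list of things; names that differ only in an ending like _2 or _b are one class to them, and where a whole thing is asked for, a point or a joint stands for the part that bears it (a point fixed in the world has none). Each returns a list of dicts, best first, with "conf" (0 to 1); they miss things now and then, are a little off and sometimes report something else, mostly with a low value. They report only what shows in the picture. A call takes as long as a camera call. They do not tell look-alikes from the thing itself.
- recognise(name, camera): "uv" ([column, row] in pixels, amid what is visible of it).
The state is a dict: "time": time; "joint_pos": joint angles; "dq": joint speeds; "tau": joint torques, N m; "position": TCP position; "tool_rot": TCP orientation; "wrist_force": force on the tool from outside, world axes, zero at the start; "moment": the same for the moment, N m; "gripper_width": opening from 0.0 (shut) to 1.0 (fully open).
Only numpy, scipy, OpenCV 4.12 (cv2) and the standard library are available. Lean on these libraries where they do the work, as an engineer would, in place of code of your own. Each camera call takes 0.05 s, during which the arm holds its last target.

TASK

Change the roller lane over to the large cheese: with the fingers, gently push the black-gripped guide lever away from its narrow setting, on past the middle notch to its last stop, so that the lane stands at its widest. Then push the large cheese block waiting on the rollers into the lane between the blue guides until it lies squarely against the blue end stop. Only push: do not grip, lift or tip anything, and leave the other things where they are.

Things in the scene. Friction and masses are not known exactly. Their poses are not given: they have to be found in the camera images.
- feed_table: Fixed stainless roller table, 290 (x) by 660 mm (y); origin at bench height. y runs along the lane in feeding direction, x across it from the robot's side to the far side, z up. Free-turning grey rollers (axes along x, tops 70 mm up) from y = -330 to +70 mm between side channels (75 mm high, inner faces x = +-113 mm). From y = +70 to +320 mm a flat steel deck, 75 mm high, carries the lever.
- guide_lever (a joint): Lever angle, rad, clockwise from above: 0 = narrow stop (start), 0.65 = middle notch, 1.30 = last stop (wide). A level steel arm on an upright pivot, linked to the sliding guide. A spring index pin holds it at all three: pushing out takes about 4 to 10 N at the grip. It falls back if let go well short of a crest (about 0.28 and 1.03) and runs home well beyond it.
- lever_pivot (a point): Point on the lever's upright pivot axis, 124 mm above the bench; at x = +10, y = +115 mm of the feed table.
- lever_grip (a point): Middle of the lever's upright black grip: 28 mm diameter, 128 to 198 mm above the bench (this point 165 mm), 120 mm from the pivot. At angle a it is at x = 10 + 120 sin(a - 0.65), y = 115 + 120 cos(a - 0.65) mm of the feed table: it moves mostly along +x. Under it the arm is 22 mm wide, 120 to 128 mm up; 78 mm from the pivot a steel pin head stands up to 144 mm.
- stop_face (a point): Point on the face of the blue end stop at the closed end of the lane (feed table x = 0, y = +70 mm, 88 mm above the bench); the stop is 190 mm wide, 71 to 105 mm above the bench. Its frame is parallel to the feed table's.
- large_block_mid (a point): Centre of the loose large cheese block, pale yellow with a light-blue label, about 0.7 kg: 110 mm in its x (across the lane), 130 mm in its y (along the lane), 45 mm tall, lying flat on the rollers before the lane mouth, at most 0.15 rad askew of the feed table. It fits only the wide lane. Against the stop its centre lies 65 mm from the stop face.
- small_block_mid (a point): Bystander: centre of a small cheese block, 62 x 85 x 36 mm, on the deck at the robot's side of the lever.
- spare_block_mid (a point): Bystander: centre of a small cheese block, 62 x 85 x 36 mm, on the bench in front of the roller table, at the robot's left or right.
- tape_roll_mid (a point): Bystander: centre of a brown tape roll lying flat, 104 mm across, 48 mm high, on the bench in front of the roller table, at the robot's left or right.
- cleaner_mid (a point): Bystander: centre of a clear bottle with blue cap, 72 mm across, 170 mm tall, on the bench behind the roller table.
- probe_meter_mid (a point): Bystander: white hand thermometer with a steel probe, about 105 x 50 x 24 mm and 110 mm of probe, on the bench behind the roller table.
- sample_tub_mid (a point): Bystander: centre of an empty white tub, 90 mm across, 70 mm high, on the bench beyond the lever end of the roller table.
- scraper_grip (a point): Bystander: blue scraper 230 mm long lying on the bench off the feeding end of the roller table; point on its handle.
- fixed_guide (a point): Inner face of the fixed blue guide bar (robot's side of the lane) where its straight part begins: x = -65, y = -70 mm of the feed table, 98 mm above the bench. The guides are 10 mm thick, 86 to 110 mm above the bench, straight from y = -70 to +66 mm; towards the mouth both flare outward by 25 mm over 60 mm (to y = -130 mm).
- sliding_guide (a point): Inner face of the sliding blue guide bar (far side of the lane) where its straight part begins, y = -70 mm of the feed table, 98 mm up; the lever moves it across. x = +15 mm with the lever at narrow (lane 80 mm wide), +40 mm at the middle notch (lane 105 mm), +65 mm at wide (lane 130 mm).
Not all that is in view belongs to the job. What is shaped like the part that bears large_block_mid but purple is not meant.

How it is judged:
On the way, in this order (a step that is already met when the one before it is completed fails the run):
1. the lever stands at its last stop (wide), the block not yet in the lane (value of joint guide_lever above 1.24 rad and y of large_block_mid in the frame of stop_face below -0.15 m), for 0.2 s.
2. the large block lies in the lane against the end stop (y of large_block_mid in the frame of stop_face above -0.073 m and angle between the y axis of large_block_mid and the y axis of feed_table, either way round below 0.14 rad), for 0.2 s.
At the end, for the whole second after the job is handed in: The lever rests at its last stop (above 1.24 rad of 1.30); the large block lies flat on the rollers between the guides, within 0.14 rad of square, its front within 8 mm of the end stop (all of step 2 and value of joint guide_lever above 1.24 rad and x of large_block_mid in the frame of stop_face between -0.018 and 0.018 m and angle between large_block_mid's own z axis and vertical below 0.08 rad and height (world z) of large_block_mid below 0.098 m); the robot touches nothing.
It fails at once if the large block is lifted or tipped (centre raised 15 mm, or tilted over 0.25 rad) (height (world z) of large_block_mid above 0.1075 m or angle between large_block_mid's own z axis and vertical above 0.25 rad).
It fails at once if the lever is gripped or forced (over 40 N from the fingers) (contact force between the fingers and guide_lever above 40 N).
It fails at once if a bystander is moved more than 25 mm (distance of any of small_block_mid, spare_block_mid, tape_roll_mid, cleaner_mid, probe_meter_mid, sample_tub_mid, scraper_grip from where it was at the start of the episode above 0.025 m).
It also fails if it takes over 59 s, if anything falls off the work surface, if the arm or the gripper's body presses on something with over 40 N, if the wrist force passes 120 N, or if a joint passes its speed limit or range.

## Working session

There is one attempt and no reset: what is moved stays moved. The work goes in short steps, Python scripts to look and compute and a tool call to move; the robot and the scene stay as the last step left them, time stands still between calls to the robot, and variables do not carry over. Pictures are saved under pics/ and viewed, and the job is handed in when it is done.

Besides the shell and the picture viewer there is one more tool, called after "Emit:" as name([rows], argument=value, ...), one row to a line, values as JSON. send_rows: Moves the arm, as the interface text tells. Its arguments: {"type":"object","properties":{"motion":{"type":"array"},"squeeze":{"type":"number"}},"required":["motion"]}

```bash
ls; mkdir -p pics; python3 - <<'E'
from bench import *
import cv2, numpy as np
s=state(); print({k:np.round(v,3).tolist() for k,v in s.items()}); print(grip_point_offset if not callable(grip_point_offset) else grip_point_offset())
for c in ["scene","side","wrist"]:
    im=camera(c); cv2.imwrite(f"pics/{c}0.png",im[:,:,::-1]); p=camera_params(c); print(c,np.round(p["intrinsics"],1).tolist(),np.round(p["cam_to_world"],4).tolist())
    for n in ["guide_lever","lever_grip","large_block_mid","stop_face","small_block_mid","feed_table","fixed_guide","sliding_guide"]:
        try: print(c,n,[(np.round(d["uv"]).tolist(),round(d["conf"],2)) for d in recognise(n,c)])
        except Exception as e: print(n,e)
print(state()["time"])
E
```

```text
pics
{'time': 0.0, 'joint_pos': [1.207, 0.6, -0.003, 1.6, 0.002, 0.943, -0.08], 'dq': [-0.001, 0.0, 0.0, -0.001, 0.002, 0.0, 0.001], 'tau': [-0.0, -77.647, 1.565, -25.802, 0.012, 0.009, 0.0], 'position': [0.205, -0.695, 0.23], 'tool_rot': [-1.331, 0.996, -0.994], 'wrist_force': [-0.087, 0.168, -0.237], 'moment': [-0.023, 0.044, -0.009], 'gripper_width': 0.998}
0.0187
scene [[525.8, 0.0, 315.6], [0.0, 525.8, 236.5], [0.0, 0.0, 1.0]] [[-0.0984, 0.853, -0.5126, 1.2888], [0.9951, 0.0799, -0.0581, -0.0055], [-0.0086, -0.5158, -0.8567, 1.4557], [0.0, 0.0, 0.0, 1.0]]
scene guide_lever [([421.0, 244.0], 0.79)]
scene lever_grip []
scene large_block_mid [([291.0, 240.0], 0.65), ([147.0, 230.0], 0.63)]
scene stop_face [([410.0, 228.0], 0.51), ([290.0, 241.0], 0.34)]
scene small_block_mid [([405.0, 229.0], 0.66)]
scene feed_table [([366.0, 266.0], 0.92)]
scene fixed_guide [([364.0, 266.0], 0.66)]
scene sliding_guide [([377.0, 261.0], 0.63)]
side [[621.7, 0.0, 316.3], [0.0, 621.7, 245.8], [0.0, 0.0, 1.0]] [[-0.7504, -0.3946, 0.5303, -0.4764], [-0.6609, 0.4614, -0.5919, 1.0144], [-0.0111, -0.7946, -0.607, 1.2779], [0.0, 0.0, 0.0, 1.0]]
side guide_lever [([248.0, 305.0], 0.87)]
side lever_grip [([250.0, 308.0], 0.94)]
side large_block_mid [([336.0, 250.0], 0.76), ([430.0, 209.0], 0.72)]
side stop_face [([274.0, 305.0], 0.77)]
side small_block_mid [([277.0, 322.0], 0.93)]
side feed_table [([270.0, 304.0], 0.6)]
side fixed_guide [([271.0, 301.0], 0.65)]
side sliding_guide [([269.0, 280.0], 0.62), ([397.0, 230.0], 0.38)]
wrist [[415.1, 0.0, 321.2], [0.0, 415.1, 238.6], [0.0, 0.0, 1.0]] [[0.2837, -0.9082, -0.3078, 0.285], [-0.9589, -0.2688, -0.0909, -0.6703], [-0.0002, 0.3209, -0.9471, 0.3735], [0.0, 0.0, 0.0, 1.0]]
wrist guide_lever []
wrist lever_grip []
wrist large_block_mid []
wrist stop_face []
wrist small_block_mid []
wrist feed_table []
wrist fixed_guide []
wrist sliding_guide []
1.35
```

View pics/scene0.png

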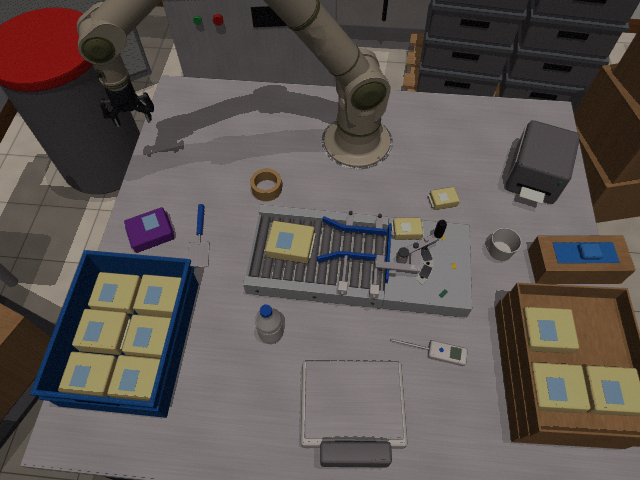

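View pics/side0.png

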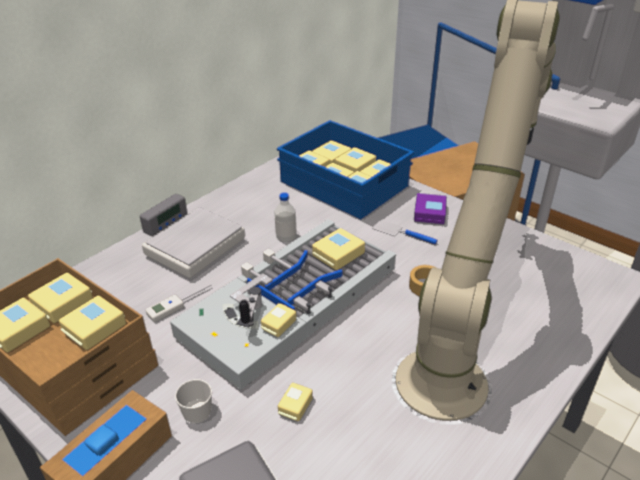

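Candidates for the large block (scene): yellow block on rollers (290,241), chosen; purple lookalike (147,230); yellow blocks in the blue crate (~135,335) and brown crate (~560,360); small blocks (405,229) and (444,197). Next, close crops.

```bash
python3 - <<'E'
import cv2
a=cv2.imread("pics/scene0.png")[195:320,235:485]; cv2.imwrite("pics/scene0c.png",cv2.resize(a,None,fx=3.2,fy=3.2,interpolation=cv2.INTER_CUBIC))
a=cv2.imread("pics/side0.png")[215:390,165:405]; cv2.imwrite("pics/side0c.png",cv2.resize(a,None,fx=3.3,fy=3.3,interpolation=cv2.INTER_CUBIC))
E
```

```text
(no output)
```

View pics/scene0c.png

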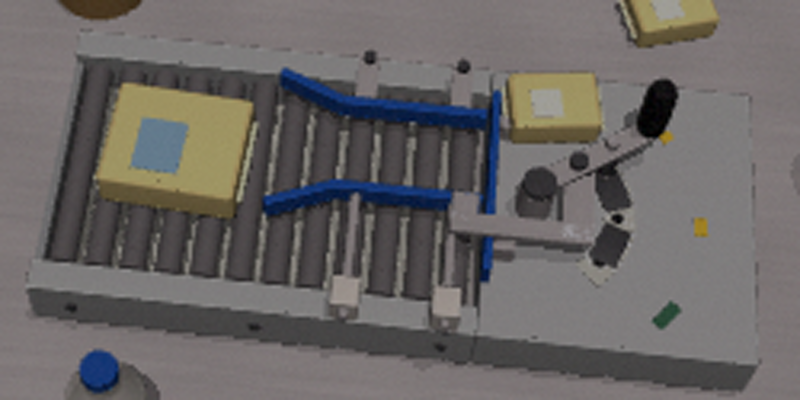

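View pics/side0c.png

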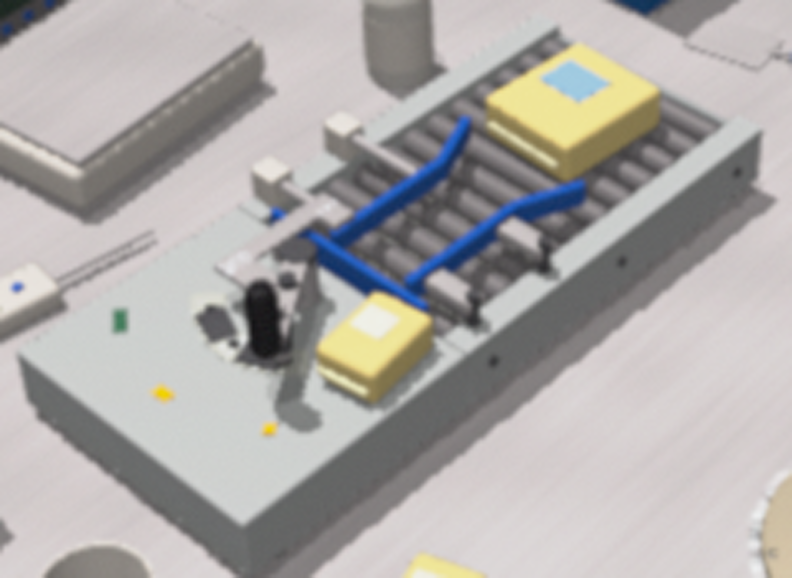

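```bash
cat > h.py <<'E'
import numpy as np, cv2, json
from scipy.spatial.transform import Rotation as R
from scipy.optimize import least_squares
def proj(P,p):
    P=np.atleast_2d(P); T=np.linalg.inv(p["cam_to_world"]); q=P@T[:3,:3].T+T[:3,3]; q=q@np.array(p["intrinsics"]).T
    return q[:,:2]/q[:,2:]
def tab(v,P):
    P=np.atleast_2d(P).astype(float); c,s=np.cos(v[2]),np.sin(v[2]); o=P.copy(); o[:,0]=v[0]+c*P[:,0]-s*P[:,1]; o[:,1]=v[1]+s*P[:,0]+c*P[:,1]; return o
E
python3 - <<'E'
from h import *; from bench import camera_params
pc={c:camera_params(c) for c in("scene","side")}
C=np.array([[-.145,.32,.075],[.145,.32,.075],[-.145,-.33,.075],[.145,-.33,.075]])
sc=np.array([[750,96],[757,366],[82,32],[30,288]])/3.2+[235,195]
sd=np.array([[247,522],[22,356],[760,133],[555,20]])/3.3+[165,215]
def f(v,w=3):
    P=tab(v,C);r=[]
    if w&1:r.append(proj(P,pc["scene"])-sc)
    if w&2:r.append(proj(P,pc["side"])-sd)
    return np.concatenate(r).ravel()
for w in(1,2,3):
    r=least_squares(f,[.6,0,0],args=(w,)); print(w,r.x.round(4),r.fun.round(1))
v=r.x; json.dump(list(v),open("tab.json","w"))
# block top corners
b=np.array([[122,84],[254,102],[98,191],[236,203]])/3.2+[235,195]
B=np.array([[-.055,-.065,.045],[-.055,.065,.045],[.055,-.065,.045],[.055,.065,.045]])/1
bs=np.array([[487,102],[565,152],[660,98],[575,45]])/3.3+[165,215]  # side: (x+,y+),(x-,y+),(x-,y-),(x+,y-)
Bs=B[[3,1,0,2]]
def g(q,w):
    r=[]
    if w&1:r.append(proj(tab(v,tab(q[:3],B)+[0,0,q[3]]),pc["scene"])-b)
    if w&2:r.append(proj(tab(v,tab(q[:3],Bs)+[0,0,q[3]]),pc["side"])-bs)
    return np.concatenate(r).ravel()
for w in(1,2,3):
    r=least_squares(g,[0,-.2,0,.07],args=(w,)); print(w,r.x.round(4),r.fun.round(1))
q=r.x
print("pivot",tab(v,[.01,.115,.124]),"stop",tab(v,[0,.07,.088]))
a=0
for a in(0,.65,1.3): print("grip",tab(v,[.01+.12*np.sin(a-.65),.115+.12*np.cos(a-.65),.165]))
for c,(o,s) in {"scene":((235,195),3.2),"side":((165,215),3.3)}.items():
    im=cv2.imread(f"pics/{c}0c.png")
    def d(P,col):
        for u in proj(P,pc[c]): cv2.circle(im,tuple(np.round((u-o)*s).astype(int).tolist()),3,col,-1)
    d(tab(v,C),(0,0,255)); d(tab(v,tab(q[:3],B)+[0,0,q[3]]),(0,0,255))
    d(tab(v,[[.01+.12*np.sin(-.65),.115+.12*np.cos(-.65),z] for z in(.128,.165,.198)]),(255,0,255))
    d(tab(v,[[-.065,-.07,.11],[-.065,.066,.11],[.015,-.07,.11],[.01,.115,.124],[-.095,.07,.105],[.095,.07,.105]]),(0,255,0))
    cv2.imwrite(f"pics/{c}_ov.png",im)
E
```

```text
1 [ 0.5111  0.0452 -0.0224] [-1.  -1.  -0.3  0.9  1.2 -0.9  0.1  0.9]
2 [ 0.5002  0.0414 -0.0344] [ 0.5  1.7 -0.5 -2.9  3.2  1.2 -3.6 -0.7]
3 [ 0.5056  0.0427 -0.0278] [-1.6 -2.1 -1.5 -0.4  1.  -2.8 -0.5 -1.4 -0.5  1.2 -1.9 -3.   1.1  0.2
 -5.8 -1.3]
1 [ 0.0013 -0.213  -0.0156  0.062 ] [-0.7  0.9  0.3  0.2 -0.1 -1.3  0.5  0.3]
2 [ 0.037  -0.263  -0.0537  0.0169] [-0.6  0.2  0.1  0.2 -0.4 -1.2  0.9  0.8]
3 [-0.0008 -0.2154 -0.03    0.0615] [-1.1  0.1 -0.2 -0.1 -0.9 -2.2 -0.5 -0.1 -2.4  1.  -0.2  1.4 -0.3 -1.2
 -0.4  0.6]
pivot [[0.51876469 0.15734948 0.124     ]] stop [[0.50751972 0.11264432 0.088     ]]
grip [[0.44882141 0.25485812 0.165     ]]
grip [[0.52209488 0.27730326 0.165     ]]
grip [[0.5940102  0.25082735 0.165     ]]
```

View pics/scene_ov.png

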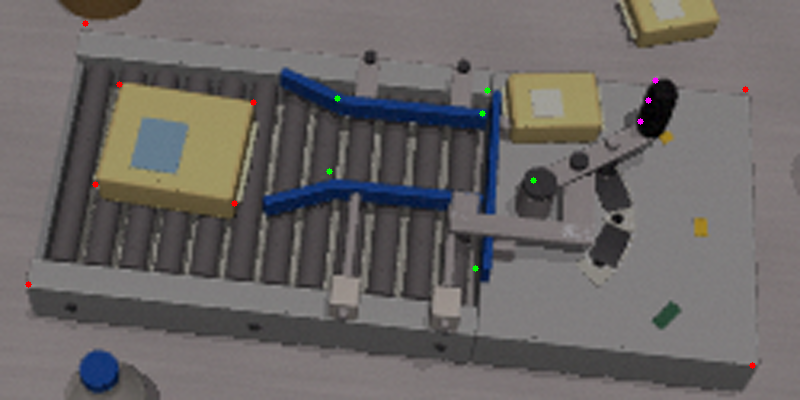

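View pics/side_ov.png

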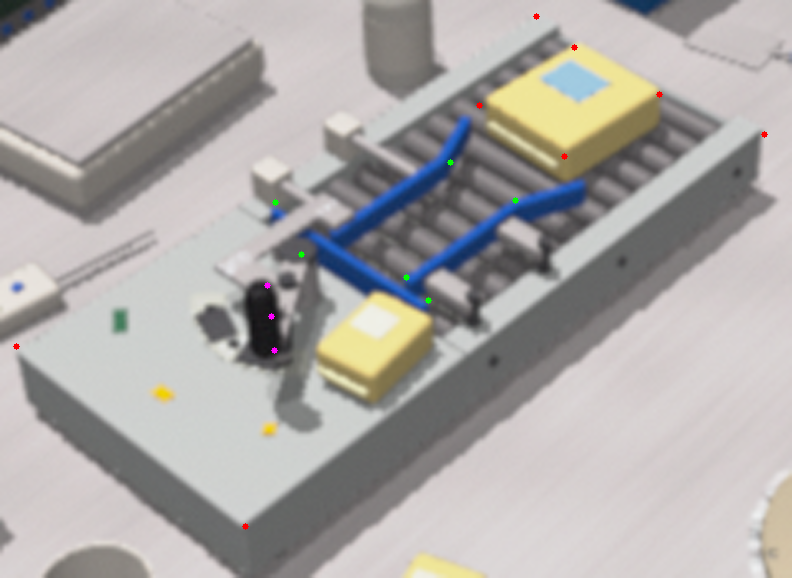

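```bash
cat >> h.py <<'E'
def cur():
    from bench import state
    s=state(); return s,np.array(s["position"]),R.from_rotvec(s["tool_rot"])
def plan(wps,Rt=None,nrot=8):
    """wps: list of world points; prints rows"""
    s,p,Rc=cur(); rv=np.zeros(3) if Rt is None else (Rc.inv()*Rt).as_rotvec(degrees=True)
    print("t",round(s["time"],2),"pos",p.round(4),"F",np.round(s["wrist_force"],1),"rot total deg",rv.round(1))
    for i,w in enumerate(wps):
        d=Rc.inv().apply(np.array(w)-p)*100; print(np.round(d,2), np.round(rv*min(1,(i+1)/nrot),1))
def down(xaxis_angle):
    # tool y down, tool x at world yaw angle
    x=np.array([np.cos(xaxis_angle),np.sin(xaxis_angle),0]); y=np.array([0,0,-1.]); return R.from_matrix(np.c_[x,y,np.cross(x,y)])
E
python3 - <<'E'
from h import *
s,p,Rc=cur(); print(Rc.as_matrix().round(3)); 
for k in(0,np.pi):
    print((Rc.inv()*down(k-.026)).as_rotvec(degrees=True).round(1))
E
```

```text
[[ 0.283 -0.     0.959]
 [-0.959 -0.     0.283]
 [ 0.    -1.    -0.   ]]
[  0.  -72.1  -0. ]
[  0.  107.9   0. ]
```

View pics/wrist0.png

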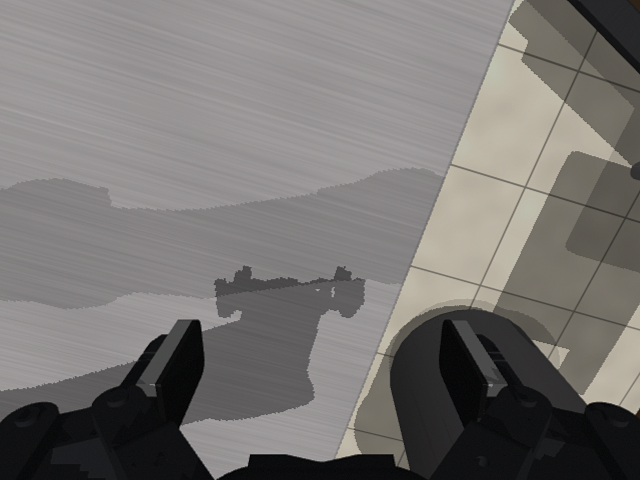

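```bash
python3 - <<'E'
from h import *
plan([[.25,-.66,.26],[.29,-.62,.29],[.33,-.58,.32],[.37,-.55,.34],[.39,-.51,.35],[.41,-.47,.35],[.42,-.42,.35],[.43,-.37,.35]],down(-np.pi/2-.025),8)
E
```

```text
t 1.35 pos [ 0.2051 -0.6954  0.2313] F [-0.7  0.8  0.9] rot total deg [ 0.  17.9  0. ]
[-2.12 -2.87  5.31] [0.  2.2 0. ]
[-4.83 -5.87 10.28] [0.  4.5 0. ]
[-7.53 -8.87 15.25] [0.  6.7 0. ]
[ -9.28 -10.87  19.93] [0.  8.9 0. ]
[-12.55 -11.87  22.98] [ 0.  11.2  0. ]
[-15.82 -11.87  26.03] [ 0.  13.4  0. ]
[-20.33 -11.87  28.41] [ 0.  15.6  0. ]
[-24.84 -11.87  30.78] [ 0.  17.9  0. ]
```

Emit:
send_rows([
  {"tx": -2.1,"ty": -2.9,"tz": 5.3,"wy": 2.2,"fingers": 0},
  {"tx": -4.8,"ty": -5.9,"tz": 10.3,"wy": 4.5,"fingers": 0},
  {"tx": -7.5,"ty": -8.9,"tz": 15.2,"wy": 6.7,"fingers": 0},
  {"tx": -9.3,"ty": -10.9,"tz": 19.9,"wy": 8.9,"fingers": 0},
  {"tx": -12.5,"ty": -11.9,"tz": 23,"wy": 11.2,"fingers": 0},
  {"tx": -15.8,"ty": -11.9,"tz": 26,"wy": 13.4,"fingers": 0},
  {"tx": -20.3,"ty": -11.9,"tz": 28.4,"wy": 15.6,"fingers": 0},
  {"tx": -24.8,"ty": -11.9,"tz": 30.8,"wy": 17.9,"fingers": 0},
])

```text
invalid input
```

```bash
python3 - <<'E'
from h import *
plan([[.43,-.35,.35],[.43,-.3,.35],[.43,-.25,.35],[.43,-.2,.35],[.43,-.16,.35],[.43,-.16,.35]],down(-np.pi/2-.025),2)
E
```

```text
t 1.35 pos [ 0.2051 -0.6954  0.2313] F [-0.7  0.8  0.9] rot total deg [ 0.  17.9  0. ]
[-26.76 -11.87  31.35] [0.  8.9 0. ]
[-31.56 -11.87  32.76] [ 0.  17.9  0. ]
[-36.35 -11.87  34.17] [ 0.  17.9  0. ]
[-41.15 -11.87  35.59] [ 0.  17.9  0. ]
[-44.99 -11.87  36.72] [ 0.  17.9  0. ]
[-44.99 -11.87  36.72] [ 0.  17.9  0. ]
```

Emit:
send_rows([
  {"tx": -2.1,"ty": -2.9,"tz": 5.3,"wx": 0,"wy": 2.2,"wz": 0,"fingers": 0},
  {"tx": -4.8,"ty": -5.9,"tz": 10.3,"wx": 0,"wy": 4.5,"wz": 0,"fingers": 0},
  {"tx": -7.5,"ty": -8.9,"tz": 15.2,"wx": 0,"wy": 6.7,"wz": 0,"fingers": 0},
  {"tx": -9.3,"ty": -10.9,"tz": 19.9,"wx": 0,"wy": 8.9,"wz": 0,"fingers": 0},
  {"tx": -12.5,"ty": -11.9,"tz": 23,"wx": 0,"wy": 11.2,"wz": 0,"fingers": 0},
  {"tx": -15.8,"ty": -11.9,"tz": 26,"wx": 0,"wy": 13.4,"wz": 0,"fingers": 0},
  {"tx": -20.3,"ty": -11.9,"tz": 28.4,"wx": 0,"wy": 15.6,"wz": 0,"fingers": 0},
  {"tx": -24.8,"ty": -11.9,"tz": 30.8,"wx": 0,"wy": 17.9,"wz": 0,"fingers": 0},
])

```text
time: 2.15
position: [0.4235, -0.4, 0.35]
tool_rot: [-1.196, 1.228, -1.23]
wrist_force: [0.8, 0.4, 0.1]
gripper_width: -0.001
```

```bash
python3 - <<'E'
from h import *
plan([[.43,-.35,.35],[.43,-.3,.35],[.43,-.25,.35],[.43,-.2,.35],[.43,-.16,.35],[.43,-.16,.35]],down(-np.pi/2-.025),2)
E
```

```text
t 2.15 pos [ 0.4235 -0.4     0.35  ] F [0.8 0.4 0.1] rot total deg [-0.1 -0.1  0. ]
[-5.02 -0.01  0.52] [-0. -0.  0.]
[-1.001e+01 -1.000e-02  3.900e-01] [-0.1 -0.1  0. ]
[-1.501e+01 -1.000e-02  2.600e-01] [-0.1 -0.1  0. ]
[-2.001e+01 -1.000e-02  1.300e-01] [-0.1 -0.1  0. ]
[-2.401e+01 -2.000e-02  2.000e-02] [-0.1 -0.1  0. ]
[-2.401e+01 -2.000e-02  2.000e-02] [-0.1 -0.1  0. ]
```

Emit:
send_rows([
  {"tx": -5,"ty": 0,"tz": 0.5,"wx": 0,"wy": 0,"wz": 0,"fingers": 0},
  {"tx": -10,"ty": 0,"tz": 0.4,"wx": 0,"wy": 0,"wz": 0,"fingers": 0},
  {"tx": -15,"ty": 0,"tz": 0.3,"wx": 0,"wy": 0,"wz": 0,"fingers": 0},
  {"tx": -20,"ty": 0,"tz": 0,"wx": 0,"wy": 0,"wz": 0,"fingers": 0},
  {"tx": -25,"ty": 0,"tz": 0,"wx": 0,"wy": 0,"wz": 0,"fingers": 0},
  {"tx": -25,"ty": 0,"tz": 0,"wx": 0,"wy": 0,"wz": 0,"fingers": 0},
  {"tx": -25,"ty": 0,"tz": 0,"wx": 0,"wy": 0,"wz": 0,"fingers": 0},
])

```text
time: 2.85
position: [0.4302, -0.149, 0.3503]
tool_rot: [-1.197, 1.224, -1.228]
wrist_force: [-0.1, -0.8, 0.4]
gripper_width: 0.0
```

```bash
python3 - <<'E'
from h import *
from bench import *
import pickle
p=camera_params("wrist"); im=camera("wrist"); cv2.imwrite("pics/w1.png",im[:,:,::-1]); pickle.dump(p,open("w1.pkl","wb"))
print(recognise("large_block_mid","wrist"))
plan([[.42,-.1,.35],[.41,-.05,.35],[.40,0,.35],[.4,.05,.35],[.4,.10,.35],[.4,.15,.35],[.4,.19,.35],[.4,.19,.35]])
E
```

```text
[{'uv': [352.0, 109.9], 'conf': 0.66}, {'uv': [445.0, 335.1], 'conf': 0.35}, {'uv': [611.7, 102.3], 'conf': 0.32}]
t 2.95 pos [ 0.4301 -0.1511  0.35  ] F [ 0.7 -0.1 -0.4] rot total deg [0. 0. 0.]
[-5.08 -0.01 -1.15] [0. 0. 0.]
[-10.06  -0.02  -2.28] [0. 0. 0.]
[-15.03  -0.02  -3.42] [0. 0. 0.]
[-20.02  -0.03  -3.56] [0. 0. 0.]
[-25.02  -0.03  -3.69] [0. 0. 0.]
[-30.02  -0.04  -3.83] [0. 0. 0.]
[-34.02  -0.04  -3.94] [0. 0. 0.]
[-34.02  -0.04  -3.94] [0. 0. 0.]
```

View pics/w1.png

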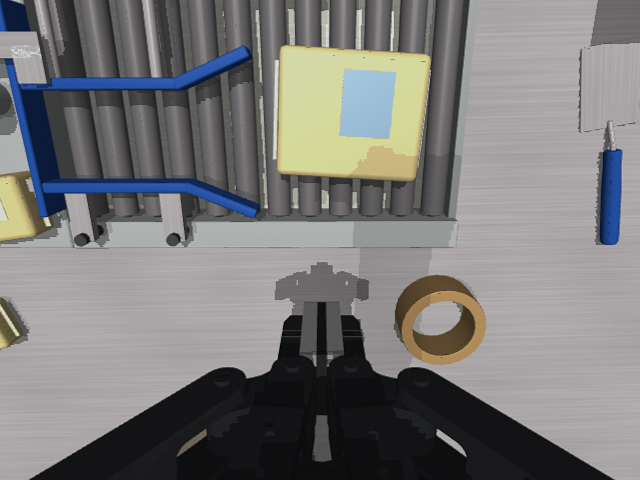

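The wrist picture shows the yellow block with light-blue label (top corners ~(282,46),(430,54),(416,180),(279,174)) alone before the mouth, with the guides at left, (45..190, 85/186). So the choice is right. On to the lever.

Emit:
send_rows([
  {"tx": -5,"ty": 0,"tz": -1.2,"wx": 0,"wy": 0,"wz": 0,"fingers": 0},
  {"tx": -10,"ty": 0,"tz": -2.3,"wx": 0,"wy": 0,"wz": 0,"fingers": 0},
  {"tx": -15,"ty": 0,"tz": -3.5,"wx": 0,"wy": 0,"wz": 0,"fingers": 0},
  {"tx": -20,"ty": 0,"tz": -4,"wx": 0,"wy": 0,"wz": 0,"fingers": 0},
  {"tx": -25,"ty": 0,"tz": -4,"wx": 0,"wy": 0,"wz": 0,"fingers": 0},
  {"tx": -30,"ty": 0,"tz": -4,"wx": 0,"wy": 0,"wz": 0,"fingers": 0},
  {"tx": -34,"ty": 0,"tz": -4,"wx": 0,"wy": 0,"wz": 0,"fingers": 0},
  {"tx": -34,"ty": 0,"tz": -4,"wx": 0,"wy": 0,"wz": 0,"fingers": 0},
])

```text
time: 3.75
position: [0.4003, 0.1943, 0.3497]
tool_rot: [-1.195, 1.226, -1.226]
wrist_force: [0.2, -1.2, 0.8]
gripper_width: -0.002
```

```bash
python3 - <<'E'
from h import *
from bench import *
import pickle
p=camera_params("wrist"); im=camera("wrist"); cv2.imwrite("pics/w2.png",im[:,:,::-1]); pickle.dump(p,open("w2.pkl","wb"))
print(recognise("lever_grip","wrist")); plan([])
E
```

```text
[]
t 3.85 pos [0.4002 0.1894 0.3491] F [-0.1 -0.6  0. ] rot total deg [0. 0. 0.]
```

View pics/w2.png

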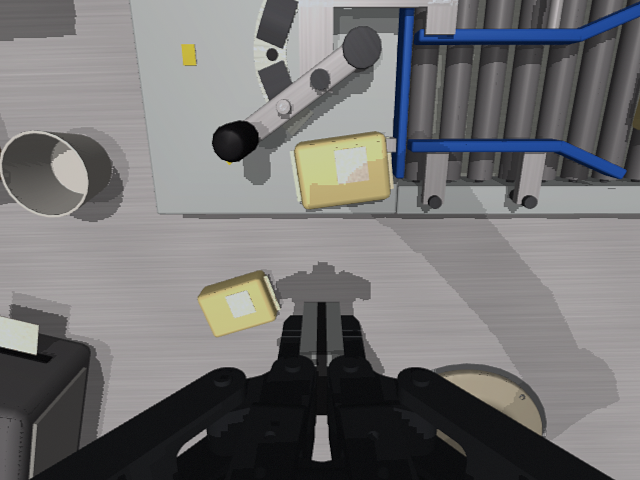

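```bash
python3 - <<'E'
from h import *; from bench import camera_params
import pickle
pc={c:camera_params(c) for c in("scene","side")}; pc["w1"]=pickle.load(open("w1.pkl","rb")); pc["w2"]=pickle.load(open("w2.pkl","rb"))
S=lambda u,v:((u/3.2+235),(v/3.2+195))
obs=[("w1",[-.145,-.33,.075],(457,246)),("w1",[-.065,-.07,.11],(189,180)),("w2",[-.145,.32,.075],(161,213)),
("w2",[-.065,-.07,.11],(557,140)),("w2",[-.145,.07,.075],(397,213)),
("scene",[-.145,.32,.075],S(750,96)),("scene",[.145,.32,.075],S(757,366)),("scene",[-.145,-.33,.075],S(82,32)),("scene",[.145,-.33,.075],S(30,288))]
def f(v,k): return np.concatenate([proj(tab(v,P),pc[c])[0]-u for c,P,u in obs if c in k])
for k in (("w1",),("w2",),("w1","w2"),("w1","w2","scene")):
    r=least_squares(f,[.5,0.04,0],args=(k,)); print(k,r.x.round(4),r.fun.round(1))
v=r.x; json.dump(list(v),open("tab.json","w"))
B=np.array([[-.055,-.065,.045],[-.055,.065,.045],[.055,-.065,.045],[.055,.065,.045]])
b=np.array([(416,180),(279,174),(430,54),(282,46)])
g=lambda q:(proj(tab(v,tab(q,B)+[0,0,.07]),pc["w1"])-b).ravel()
r=least_squares(g,[0,-.2,0]); print("block",r.x.round(4),r.fun.round(1))
# grip by two views: scene top centre & wrist top centre at z=.198
def ray(u,c,z):
    p=pc[c];T=np.array(p["cam_to_world"]);d=T[:3,:3]@np.linalg.inv(p["intrinsics"])@[u[0],u[1],1];t=(z-T[2,3])/d[2];return T[:3,3]+t*d
print("griptop w2",ray((241,139),"w2",.198),"scene",ray(S(665,90),"scene",.198))
print("pred",tab(v,[.01+.12*np.sin(-.65),.115+.12*np.cos(-.65),.165]), "pivot",tab(v,[.01,.115,.124]),ray((362,47),"w2",.15))
E
```

```text
('w1',) [ 0.5094  0.0419 -0.0051] [-3.4 -1.4  2.9  0.6]
('w2',) [ 0.5108  0.0468 -0.0221] [-5.8  1.7  6.3 -1.1 -1.5  1.7]
('w1', 'w2') [ 0.5112  0.0447 -0.0171] [-7.8  0.6 -1.1 -0.4 -3.   2.7  9.1 -2.   1.2  1.6]
('w1', 'w2', 'scene') [ 0.5112  0.0447 -0.018 ] [-7.9  0.8 -1.1 -0.4 -3.1  2.4  9.1 -1.9  1.2  1.5 -1.4 -1.4 -0.2  0.5
  0.7 -0.5  0.1  1.5]
block [-0.0097 -0.2206 -0.0517] [ 2.1  2.8 -2.5  2.2  4.2 -1.7 -3.8 -1.8]
griptop w2 [0.4581761 0.2504656 0.198    ] scene [0.4586553  0.26332245 0.198     ]
pred [[0.45241178 0.25630911 0.165     ]] pivot [[0.5233021  0.15948679 0.124     ]] [0.51948904 0.16302099 0.15      ]
```

```bash
echo '[0.511,0.0455,-0.020]'>tab.json; python3 - <<'E'
from h import *
plan([[.395,.23,.31],[.388,.258,.265],[.388,.258,.22],[.388,.258,.18],[.388,.258,.155],[.388,.258,.155]],down(-np.pi/2-.02),1)
E
```

```text
t 3.85 pos [0.4002 0.1894 0.3491] F [-0.1 -0.6  0. ] rot total deg [-0.  -0.4  0.1]
[-4.05  3.91 -0.63] [-0.  -0.4  0.1]
[-6.84  8.4  -1.41] [-0.  -0.4  0.1]
[-6.84 12.9  -1.41] [-0.  -0.4  0.1]
[-6.85 16.9  -1.42] [-0.  -0.4  0.1]
[-6.85 19.4  -1.42] [-0.  -0.4  0.1]
[-6.85 19.4  -1.42] [-0.  -0.4  0.1]
```

Emit:
send_rows([
  {"tx": -4,"ty": 3.9,"tz": -0.6,"wx": 0,"wy": -0.4,"wz": 0,"fingers": 0},
  {"tx": -6.8,"ty": 8.4,"tz": -1.4,"wx": 0,"wy": -0.4,"wz": 0,"fingers": 0},
  {"tx": -6.8,"ty": 12.9,"tz": -1.4,"wx": 0,"wy": -0.4,"wz": 0,"fingers": 0},
  {"tx": -6.8,"ty": 16.9,"tz": -1.4,"wx": 0,"wy": -0.4,"wz": 0,"fingers": 0},
  {"tx": -6.8,"ty": 19.4,"tz": -1.4,"wx": 0,"wy": -0.4,"wz": 0,"fingers": 0},
  {"tx": -6.8,"ty": 19.4,"tz": -1.4,"wx": 0,"wy": -0.4,"wz": 0,"fingers": 0},
  {"tx": -6.8,"ty": 19.4,"tz": -1.4,"wx": 0,"wy": -0.4,"wz": 0,"fingers": 0},
])

```text
time: 4.55
position: [0.3889, 0.2563, 0.1553]
tool_rot: [-1.2, 1.225, -1.228]
wrist_force: [0.2, -1.1, 1.4]
gripper_width: -0.001
```

```bash
python3 - <<'E'
from h import *
from bench import *
v=json.load(open("tab.json"))
im=camera("wrist"); cv2.imwrite("pics/w3.png",im[:,:,::-1])
plan([]); 
al=[-.1,0,.12,.24,.36,.48,.6,.72]
plan([tab(v,[.01+.12*np.sin(a-.65)-.025,.115+.12*np.cos(a-.65),.155])[0] for a in al])
E
```

```text
t 4.6 pos [0.3893 0.2569 0.1561] F [ 0.5 -0.   1.4] rot total deg [0. 0. 0.]
t 4.6 pos [0.3893 0.2569 0.1561] F [ 0.5 -0.   1.4] rot total deg [0. 0. 0.]
[0.6  0.12 2.92] [0. 0. 0.]
[-0.18  0.12  3.83] [0. 0. 0.]
[-0.98  0.12  5.02] [0. 0. 0.]
[-1.63  0.12  6.31] [0. 0. 0.]
[-2.13  0.12  7.66] [0. 0. 0.]
[-2.46  0.12  9.06] [0. 0. 0.]
[-2.63  0.13 10.49] [0. 0. 0.]
[-2.61  0.13 11.93] [0. 0. 0.]
```

View pics/w3.png

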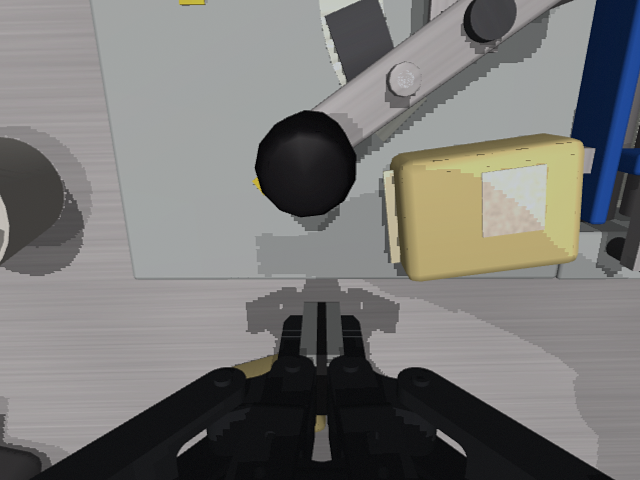

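Emit:
send_rows([
  {"tx": -0.3,"ty": 0.1,"tz": 1.5,"wx": 0,"wy": 0,"wz": 0,"fingers": 0},
  {"tx": -0.4,"ty": 0.1,"tz": 2.8,"wx": 0,"wy": 0,"wz": 0,"fingers": 0},
  {"tx": -0.5,"ty": 0.1,"tz": 3.8,"wx": 0,"wy": 0,"wz": 0,"fingers": 0},
  {"tx": -0.9,"ty": 0.1,"tz": 4.4,"wx": 0,"wy": 0,"wz": 0,"fingers": 0},
  {"tx": -1.3,"ty": 0.1,"tz": 5,"wx": 0,"wy": 0,"wz": 0,"fingers": 0},
])

```text
time: 5.1
position: [0.4371, 0.2671, 0.1554]
tool_rot: [-1.204, 1.226, -1.228]
wrist_force: [-12.9, -2.3, 7.5]
gripper_width: 0.002
```

```bash
python3 - <<'E'
from h import *
v=json.load(open("tab.json"))
s,p,_=cur(); print(p,s["wrist_force"])
al=[.24,.36,.48,.6,.72,.84,.96,1.08]
plan([tab(v,[.01+.12*np.sin(a-.65)-.025,.118+.12*np.cos(a-.65),.155])[0] for a in al])
E
```

```text
[0.4371123  0.26706594 0.15544975] [-12.85545169  -2.34353653   7.49256119]
t 5.1 pos [0.4371 0.2671 0.1554] F [-12.9  -2.3   7.5] rot total deg [0. 0. 0.]
[-0.81  0.04  1.54] [0. 0. 0.]
[-1.3   0.03  2.89] [0. 0. 0.]
[-1.64  0.03  4.3 ] [0. 0. 0.]
[-1.8   0.02  5.73] [0. 0. 0.]
[-1.79  0.02  7.16] [0. 0. 0.]
[-1.61  0.01  8.59] [0. 0. 0.]
[-1.26  0.01  9.99] [0. 0. 0.]
[-7.400e-01  1.000e-02  1.133e+01] [0. 0. 0.]
```

Emit:
send_rows([
  {"tx": -0.5,"ty": 0,"tz": 0.8,"wx": 0,"wy": 0,"wz": 0,"fingers": 0},
  {"tx": -0.8,"ty": 0,"tz": 1.6,"wx": 0,"wy": 0,"wz": 0,"fingers": 0},
  {"tx": -1.1,"ty": 0,"tz": 2.3,"wx": 0,"wy": 0,"wz": 0,"fingers": 0},
  {"tx": -1.3,"ty": 0,"tz": 3,"wx": 0,"wy": 0,"wz": 0,"fingers": 0},
  {"tx": -1.5,"ty": 0,"tz": 3.7,"wx": 0,"wy": 0,"wz": 0,"fingers": 0},
  {"tx": -1.6,"ty": 0,"tz": 4.4,"wx": 0,"wy": 0,"wz": 0,"fingers": 0},
  {"tx": -1.7,"ty": 0,"tz": 5.1,"wx": 0,"wy": 0,"wz": 0,"fingers": 0},
  {"tx": -1.8,"ty": 0,"tz": 5.7,"wx": 0,"wy": 0,"wz": 0,"fingers": 0},
])

```text
time: 5.9
position: [0.4945, 0.2843, 0.1557]
tool_rot: [-1.204, 1.226, -1.227]
wrist_force: [-0.3, 0.9, 0.3]
gripper_width: -0.002
```

```bash
python3 - <<'E'
from h import *
from bench import *
v=json.load(open("tab.json"))
im=camera("wrist"); cv2.imwrite("pics/w4.png",im[:,:,::-1])
al=[.6,.68,.76,.84,.92,1.0,1.08,1.16]
plan([tab(v,[.01+.12*np.sin(a-.65)-.025,.118+.12*np.cos(a-.65),.155])[0] for a in al])
E
```

```text
t 5.95 pos [0.496  0.284  0.1557] F [1.1 1.2 0.3] rot total deg [0. 0. 0.]
[ 0.03  0.07 -0.13] [0. 0. 0.]
[0.02 0.07 0.83] [0. 0. 0.]
[0.08 0.06 1.79] [0. 0. 0.]
[0.22 0.06 2.74] [0. 0. 0.]
[0.44 0.06 3.68] [0. 0. 0.]
[0.73 0.06 4.59] [0. 0. 0.]
[1.09 0.06 5.48] [0. 0. 0.]
[1.52 0.06 6.34] [0. 0. 0.]
```

View pics/w4.png

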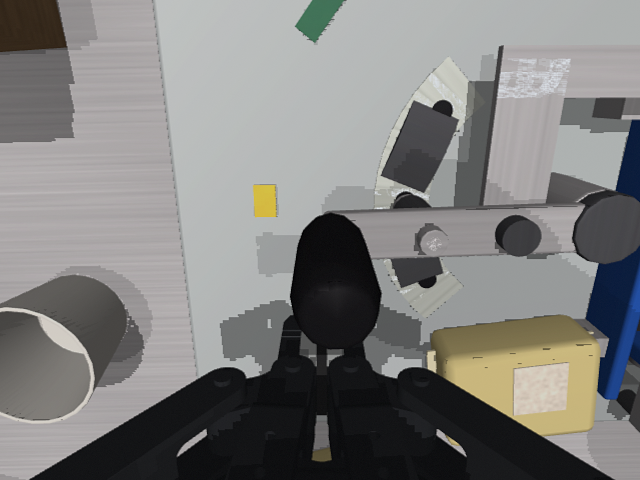

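The lever stands in its middle notch with the grip centred before the fingers (~(336,290)). Pushing on along the arc.

Emit:
send_rows([
  {"tx": 0.1,"ty": 0,"tz": 0.8,"wx": 0,"wy": 0,"wz": 0,"fingers": 0},
  {"tx": 0.2,"ty": 0,"tz": 1.5,"wx": 0,"wy": 0,"wz": 0,"fingers": 0},
  {"tx": 0.3,"ty": 0,"tz": 2.2,"wx": 0,"wy": 0,"wz": 0,"fingers": 0},
  {"tx": 0.4,"ty": 0,"tz": 2.9,"wx": 0,"wy": 0,"wz": 0,"fingers": 0},
  {"tx": 0.6,"ty": 0,"tz": 3.6,"wx": 0,"wy": 0,"wz": 0,"fingers": 0},
  {"tx": 0.8,"ty": 0,"tz": 4.3,"wx": 0,"wy": 0,"wz": 0,"fingers": 0},
  {"tx": 1.1,"ty": 0,"tz": 5,"wx": 0,"wy": 0,"wz": 0,"fingers": 0},
  {"tx": 1.4,"ty": 0,"tz": 5.6,"wx": 0,"wy": 0,"wz": 0,"fingers": 0},
])

```text
time: 6.75
position: [0.5505, 0.27, 0.1555]
tool_rot: [-1.204, 1.227, -1.225]
wrist_force: [-7.3, 6.1, -0.8]
gripper_width: -0.001
```

```bash
python3 - <<'E'
from h import *
from bench import *
v=json.load(open("tab.json"))
im=camera("wrist"); cv2.imwrite("pics/w5.png",im[:,:,::-1])
al=[1.0,1.04,1.08,1.12,1.16,1.2]
plan([tab(v,[.01+.12*np.sin(a-.65)-.025,.118+.12*np.cos(a-.65),.155])[0] for a in al])
E
```

```text
t 6.8 pos [0.5522 0.2686 0.1555] F [ 1.  -0.5  0. ] rot total deg [0. 0. 0.]
[-0.68  0.05 -1.06] [0. 0. 0.]
[-0.5   0.05 -0.61] [0. 0. 0.]
[-0.31  0.05 -0.17] [0. 0. 0.]
[-0.11  0.05  0.27] [0. 0. 0.]
[0.12 0.05 0.69] [0. 0. 0.]
[0.36 0.05 1.1 ] [0. 0. 0.]
```

View pics/w5.png

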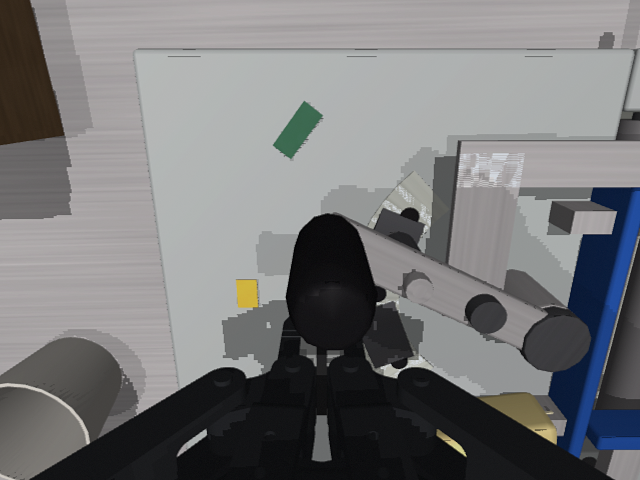

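Emit:
send_rows([
  {"tx": 0.2,"ty": 0,"tz": 0.4,"wx": 0,"wy": 0,"wz": 0,"fingers": 0},
  {"tx": 0.3,"ty": 0,"tz": 0.8,"wx": 0,"wy": 0,"wz": 0,"fingers": 0},
  {"tx": 0.3,"ty": 0,"tz": 0.8,"wx": 0,"wy": 0,"wz": 0,"fingers": 0},
])

```text
time: 7.1
position: [0.5611, 0.2645, 0.1556]
tool_rot: [-1.202, 1.227, -1.23]
wrist_force: [-0.4, -0.5, 0.3]
gripper_width: 0.003
```

```bash
python3 - <<'E'
from h import *
from bench import *
im=camera("wrist"); cv2.imwrite("pics/w6.png",im[:,:,::-1])
im=camera("scene"); cv2.imwrite("pics/s6.png",cv2.resize(im[195:320,235:485,::-1],None,fx=3.2,fy=3.2,interpolation=cv2.INTER_CUBIC))
plan([])
E
```

```text
t 7.2 pos [0.561  0.2648 0.1556] F [ 0.3 -0.4  0.2] rot total deg [0. 0. 0.]
```

View pics/w6.png

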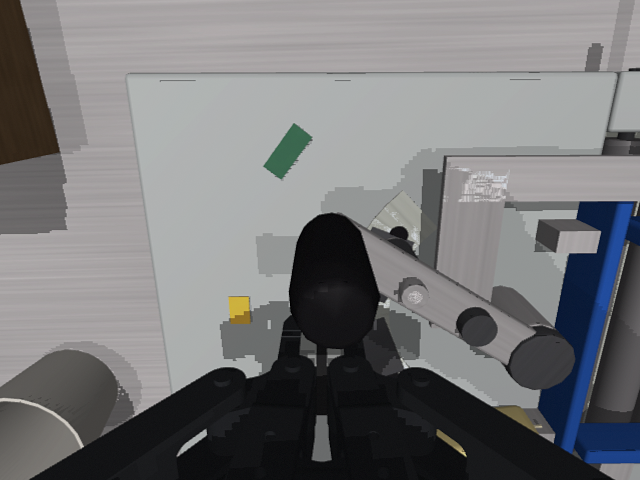

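View pics/s6.png

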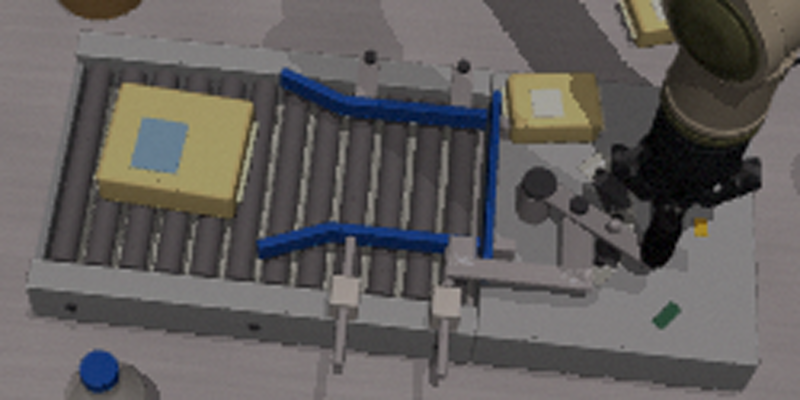

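```bash
python3 - <<'E'
from h import *
from bench import *
v=json.load(open("tab.json"))
p=camera_params("wrist")
def ray(u,z):
    T=np.array(p["cam_to_world"]);d=T[:3,:3]@np.linalg.inv(p["intrinsics"])@[u[0],u[1],1];t=(z-T[2,3])/d[2];return T[:3,3]+t*d
a=ray((542,358),.15);
for u,z in(((477,326),.144),((477,326),.15),((413,295),.144),((413,295),.135)):
    d=ray(u,z)-a; yaw=np.arctan2(d[0],d[1])+v[2]; print(z,d.round(4),np.hypot(*d[:2]),"a",yaw+.65)
E
```

```text
0.144 [ 0.0123  0.0261 -0.006 ] 0.02890125681238886 a 1.0703498814682555
0.15 [0.0159 0.0286 0.    ] 0.032784758132010615 a 1.137992774813794
0.144 [ 0.0275  0.0538 -0.006 ] 0.060467927766122566 a 1.1024295125289836
0.135 [ 0.023   0.0517 -0.015 ] 0.05658535418612189 a 1.0478881754406468
```

Angle reads ~1.1, just past the crest; push a little farther.

Emit:
send_rows([
  {"tx": 0.2,"ty": 0,"tz": 0.3,"wx": 0,"wy": 0,"wz": 0,"fingers": 0},
  {"tx": 0.4,"ty": 0,"tz": 0.6,"wx": 0,"wy": 0,"wz": 0,"fingers": 0},
  {"tx": 0.5,"ty": 0,"tz": 0.9,"wx": 0,"wy": 0,"wz": 0,"fingers": 0},
  {"tx": 0.5,"ty": 0,"tz": 0.9,"wx": 0,"wy": 0,"wz": 0,"fingers": 0},
])

```text
time: 7.6
position: [0.5708, 0.2587, 0.1556]
tool_rot: [-1.201, 1.227, -1.231]
wrist_force: [0.5, 0.7, 0.4]
gripper_width: -0.006
```

```bash
python3 - <<'E'
from h import *
from bench import *
im=camera("wrist"); cv2.imwrite("pics/w7.png",im[:,:,::-1])
plan([])
E
```

```text
t 7.65 pos [0.5708 0.2589 0.1557] F [-0.1 -0.3  0.6] rot total deg [0. 0. 0.]
```

View pics/w7.png

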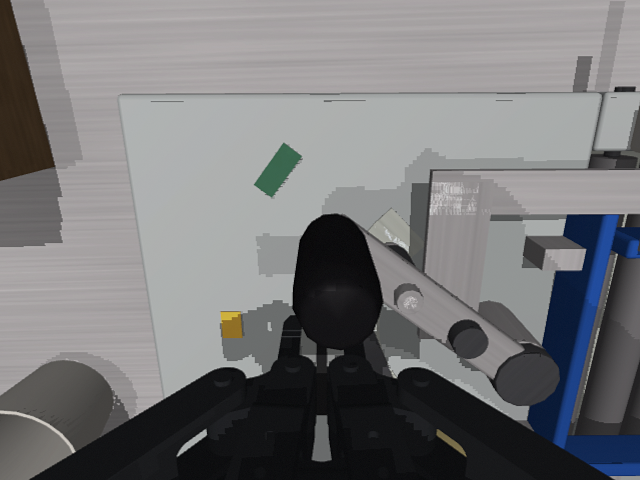

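Emit:
send_rows([
  {"tx": 0.2,"ty": 0,"tz": 0.3,"wx": 0,"wy": 0,"wz": 0,"fingers": 0},
  {"tx": 0.2,"ty": 0,"tz": 0.3,"wx": 0,"wy": 0,"wz": 0,"fingers": 0},
])

```text
time: 7.85
position: [0.571, 0.2587, 0.1556]
tool_rot: [-1.203, 1.229, -1.226]
wrist_force: [-12.4, 4.9, 5.3]
gripper_width: -0.005
```

At the stop (force rises with no travel). Backing off, lifting and looking.

Emit:
send_rows([
  {"tx": 0,"ty": 0,"tz": -1,"wx": 0,"wy": 0,"wz": 0,"fingers": 0},
  {"tx": 0,"ty": 0,"tz": -4,"wx": 0,"wy": 0,"wz": 0,"fingers": 0},
  {"tx": 0,"ty": -3,"tz": -7,"wx": 0,"wy": 0,"wz": 0,"fingers": 0},
  {"tx": 0,"ty": -7,"tz": -9,"wx": 0,"wy": 0,"wz": 0,"fingers": 0},
  {"tx": 3,"ty": -11,"tz": -10,"wx": 0,"wy": 0,"wz": 0,"fingers": 0},
  {"tx": 6,"ty": -15,"tz": -12,"wx": 0,"wy": 0,"wz": 0,"fingers": 0},
  {"tx": 10,"ty": -17,"tz": -12,"wx": 0,"wy": 0,"wz": 0,"fingers": 0},
  {"tx": 10,"ty": -17,"tz": -12,"wx": 0,"wy": 0,"wz": 0,"fingers": 0},
])

```text
time: 8.65
position: [0.4503, 0.1571, 0.3297]
tool_rot: [-1.197, 1.228, -1.235]
wrist_force: [1.1, -0.6, 0.1]
gripper_width: -0.0
```

```bash
python3 - <<'E'
from h import *
from bench import *
import pickle
v=json.load(open("tab.json"))
p=camera_params("wrist"); pickle.dump(p,open("w8.pkl","wb"))
im=camera("wrist"); 
def ray(u,z):
    T=np.array(p["cam_to_world"]);d=T[:3,:3]@np.linalg.inv(p["intrinsics"])@[u[0],u[1],1];t=(z-T[2,3])/d[2];return T[:3,3]+t*d
bgr=im[:,:,::-1].copy()
for a,col in((1.1,(0,0,255)),(1.3,(255,0,255))):
    for z in(.128,.198):
        u=proj(tab(v,[.01+.12*np.sin(a-.65),.115+.12*np.cos(a-.65),z]),p)[0]; cv2.circle(bgr,tuple(u.astype(int).tolist()),3,col,-1)
u=proj(tab(v,[[.065,-.07,.11],[.065,.066,.11],[-.065,-.07,.11]]),p)
for q in u: cv2.circle(bgr,tuple(q.astype(int).tolist()),3,(0,255,0),-1)
cv2.imwrite("pics/w8.png",bgr); print(u.round())
plan([])
E
```

```text
[[549.  37.]
 [377.  38.]
 [524. 198.]]
t 8.7 pos [0.4503 0.1594 0.3284] F [-0.7  1.2 -0.6] rot total deg [0. 0. 0.]
```

View pics/w8.png

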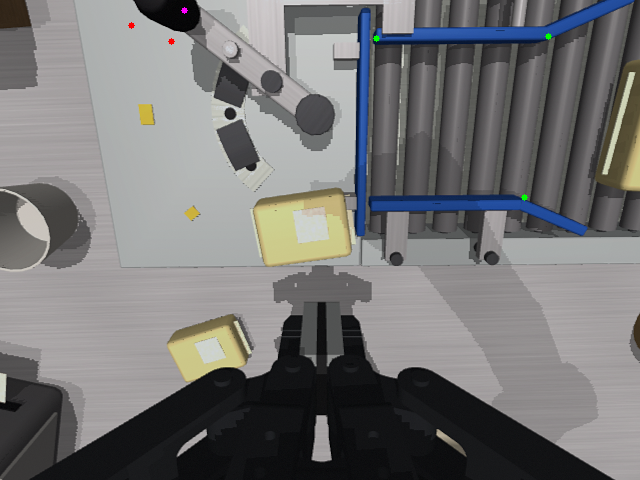

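```bash
python3 - <<'E'
from h import *
v=json.load(open("tab.json"))
g=tab(v,[-.005,-.335,.33])[0]; print(g)
s,p,_=cur()
plan([p+(g-p)*k/11 for k in range(1,9)],down(-.02),12)
E
```

```text
[ 0.49930145 -0.28933301  0.33      ]
t 8.7 pos [0.4503 0.1594 0.3284] F [-0.7  1.2 -0.6] rot total deg [  0.1 -90.5   0.1]
[ 4.07 -0.    0.56] [ 0.  -7.5  0. ]
[ 8.13 -0.01  1.12] [  0.  -15.1   0. ]
[ 1.22e+01 -1.00e-02  1.69e+00] [  0.  -22.6   0. ]
[ 1.626e+01 -1.000e-02  2.250e+00] [  0.  -30.2   0. ]
[ 2.033e+01 -1.000e-02  2.810e+00] [  0.1 -37.7   0.1]
[ 2.439e+01 -2.000e-02  3.370e+00] [  0.1 -45.2   0.1]
[ 2.846e+01 -2.000e-02  3.930e+00] [  0.1 -52.8   0.1]
[ 3.252e+01 -2.000e-02  4.500e+00] [  0.1 -60.3   0.1]
```

Emit:
send_rows([
  {"tx": 4,"ty": 0,"tz": 0.6,"wx": 0,"wy": -7.5,"wz": 0,"fingers": 5},
  {"tx": 8,"ty": 0,"tz": 1.1,"wx": 0,"wy": -15,"wz": 0,"fingers": 5},
  {"tx": 12,"ty": 0,"tz": 1.7,"wx": 0,"wy": -22.5,"wz": 0,"fingers": 5},
  {"tx": 16,"ty": 0,"tz": 2.2,"wx": 0,"wy": -30,"wz": 0,"fingers": 5},
  {"tx": 20,"ty": 0,"tz": 2.8,"wx": 0,"wy": -37.5,"wz": 0,"fingers": 5},
  {"tx": 24,"ty": 0,"tz": 3.4,"wx": 0,"wy": -45,"wz": 0,"fingers": 5},
  {"tx": 28,"ty": 0,"tz": 3.9,"wx": 0,"wy": -52.5,"wz": 0,"fingers": 5},
  {"tx": 32,"ty": 0,"tz": 4.5,"wx": 0,"wy": -60,"wz": 0,"fingers": 5},
])

```text
time: 9.5
position: [0.4865, -0.1627, 0.3285]
tool_rot: [-1.531, 0.427, -0.428]
wrist_force: [1.1, -0.4, -0.6]
gripper_width: 0.582
```

```bash
python3 - <<'E'
from h import *
v=json.load(open("tab.json"))
g=tab(v,[-.005,-.335,.33])[0]
s,p,_=cur()
plan([p+(g-p)*k/4 for k in range(1,5)]+[g-[0,0,.04],g-[0,0,.08],g-[0,0,.08]],down(-.02),5)
E
```

```text
t 9.5 pos [ 0.4865 -0.1627  0.3285] F [ 1.1 -0.4 -0.6] rot total deg [  0.2 -30.1   0. ]
[ 1.92 -0.03 -2.54] [ 0. -6.  0.]
[ 3.83 -0.06 -5.08] [  0.1 -12.1   0. ]
[ 5.75 -0.09 -7.62] [  0.1 -18.1   0. ]
[  7.67  -0.12 -10.16] [  0.1 -24.1   0. ]
[  7.66   3.88 -10.15] [  0.2 -30.1   0. ]
[  7.66   7.88 -10.14] [  0.2 -30.1   0. ]
[  7.66   7.88 -10.14] [  0.2 -30.1   0. ]
```

Emit:
send_rows([
  {"tx": 1.9,"ty": 0,"tz": -2.5,"wx": 0,"wy": -6,"wz": 0,"fingers": 5},
  {"tx": 3.8,"ty": 0,"tz": -5.1,"wx": 0,"wy": -12,"wz": 0,"fingers": 5},
  {"tx": 5.8,"ty": 0,"tz": -7.6,"wx": 0,"wy": -18,"wz": 0,"fingers": 5},
  {"tx": 7.7,"ty": 0,"tz": -10.2,"wx": 0,"wy": -24,"wz": 0,"fingers": 5},
  {"tx": 7.7,"ty": 3.9,"tz": -10.2,"wx": 0,"wy": -30,"wz": 0,"fingers": 5},
  {"tx": 7.7,"ty": 7.9,"tz": -10.2,"wx": 0,"wy": -30.1,"wz": 0,"fingers": 5},
  {"tx": 7.7,"ty": 7.9,"tz": -10.2,"wx": 0,"wy": -30.1,"wz": 0,"fingers": 5},
])

```text
time: 10.2
position: [0.4971, -0.2888, 0.2446]
tool_rot: [-1.569, 0.022, -0.01]
wrist_force: [-0.5, -0.0, -0.3]
gripper_width: 0.581
```

```bash
python3 - <<'E'
from h import *
from bench import *
v=json.load(open("tab.json"))
im=camera("wrist"); cv2.imwrite("pics/w9.png",im[:,:,::-1])
g=tab(v,[-.005,-.33,.083])[0]
plan([g+[0,0,z] for z in(.13,.09,.05,.02,0,0)],down(-.02),1)
E
```

```text
t 10.25 pos [ 0.4986 -0.2891  0.2475] F [0.2 0.3 1.3] rot total deg [-0.   0.  -0.3]
[0.08 3.45 0.48] [-0.   0.  -0.3]
[0.1  7.45 0.48] [-0.   0.  -0.3]
[ 0.12 11.45  0.48] [-0.   0.  -0.3]
[ 0.13 14.45  0.47] [-0.   0.  -0.3]
[ 0.14 16.45  0.47] [-0.   0.  -0.3]
[ 0.14 16.45  0.47] [-0.   0.  -0.3]
```

View pics/w9.png

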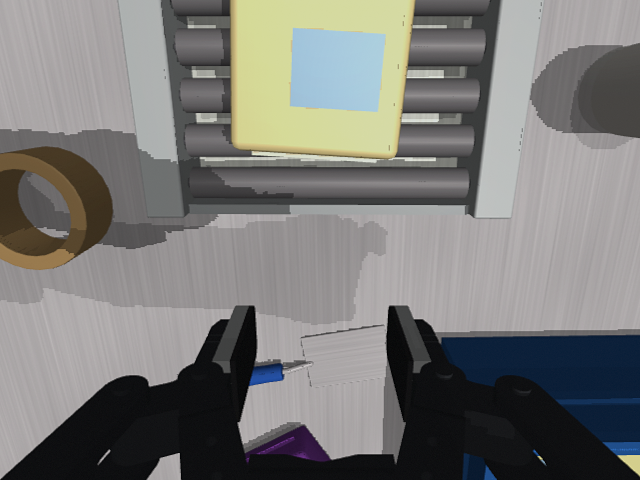

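The block is centred ahead of the two fingers, slightly askew (rear edge (235,150) to (395,158)); way down is clear.

Emit:
send_rows([
  {"tx": 0.1,"ty": 3.5,"tz": 0.4,"wx": 0,"wy": 0,"wz": 0,"fingers": 5},
  {"tx": 0.1,"ty": 7.5,"tz": 0.4,"wx": 0,"wy": 0,"wz": 0,"fingers": 5},
  {"tx": 0.1,"ty": 11.5,"tz": 0.4,"wx": 0,"wy": 0,"wz": 0,"fingers": 5},
  {"tx": 0.1,"ty": 14.5,"tz": 0.4,"wx": 0,"wy": 0,"wz": 0,"fingers": 5},
  {"tx": 0.1,"ty": 16.4,"tz": 0.4,"wx": 0,"wy": 0,"wz": 0,"fingers": 5},
  {"tx": 0.1,"ty": 16.4,"tz": 0.4,"wx": 0,"wy": 0,"wz": 0,"fingers": 5},
])

```text
time: 10.85
position: [0.4995, -0.2845, 0.0828]
tool_rot: [-1.57, 0.02, -0.01]
wrist_force: [-0.2, 0.3, 0.2]
gripper_width: 0.589
```

```bash
python3 - <<'E'
from h import *
from bench import *
v=json.load(open("tab.json"))
im=camera("side"); cv2.imwrite("pics/d10.png",cv2.resize(im[180:330,250:450,::-1],None,fx=3.5,fy=3.5))
plan([tab(v,[-.003,y,.083])[0] for y in(-.32,-.305,-.29,-.275,-.26,-.245,-.23,-.215)],down(-.02),1)
E
```

```text
t 10.9 pos [ 0.5001 -0.2848  0.0841] F [-0.5 -0.8 -0.1] rot total deg [ 0.   0.  -0.3]
[0.13 0.11 1.04] [ 0.   0.  -0.3]
[0.13 0.11 2.54] [ 0.   0.  -0.3]
[0.13 0.11 4.04] [ 0.   0.  -0.3]
[0.13 0.11 5.54] [ 0.   0.  -0.3]
[0.14 0.11 7.04] [ 0.   0.  -0.3]
[0.14 0.11 8.54] [ 0.   0.  -0.3]
[ 0.14  0.11 10.04] [ 0.   0.  -0.3]
[ 0.14  0.11 11.54] [ 0.   0.  -0.3]
```

View pics/d10.png

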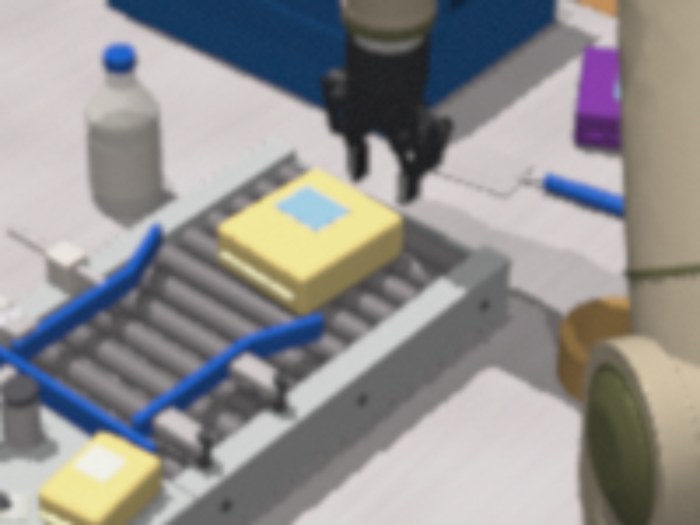

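Emit:
send_rows([
  {"tx": 0.1,"ty": 0,"tz": 1.2,"wx": 0,"wy": 0,"wz": 0,"fingers": 5},
  {"tx": 0.1,"ty": 0,"tz": 2.4,"wx": 0,"wy": 0,"wz": 0,"fingers": 5},
  {"tx": 0.1,"ty": 0,"tz": 3.2,"wx": 0,"wy": 0,"wz": 0,"fingers": 5},
  {"tx": 0.1,"ty": 0,"tz": 4,"wx": 0,"wy": 0,"wz": 0,"fingers": 5},
  {"tx": 0.1,"ty": 0,"tz": 4.8,"wx": 0,"wy": 0,"wz": 0,"fingers": 5},
  {"tx": 0.1,"ty": 0,"tz": 5.6,"wx": 0,"wy": 0,"wz": 0,"fingers": 5},
  {"tx": 0.1,"ty": 0,"tz": 6.4,"wx": 0,"wy": 0,"wz": 0,"fingers": 5},
  {"tx": 0.1,"ty": 0,"tz": 7.2,"wx": 0,"wy": 0,"wz": 0,"fingers": 5},
])

```text
time: 11.7
position: [0.5025, -0.2123, 0.0841]
tool_rot: [-1.571, 0.019, -0.012]
wrist_force: [0.9, -3.0, 2.4]
gripper_width: 0.587
```

```bash
python3 - <<'E'
from h import *
from bench import *
im=camera("wrist"); cv2.imwrite("pics/w11.png",im[:,:,::-1]); plan([])
E
```

```text
t 11.75 pos [ 0.5025 -0.2105  0.084 ] F [-0.3  1.5 -0.2] rot total deg [0. 0. 0.]
```

View pics/w11.png

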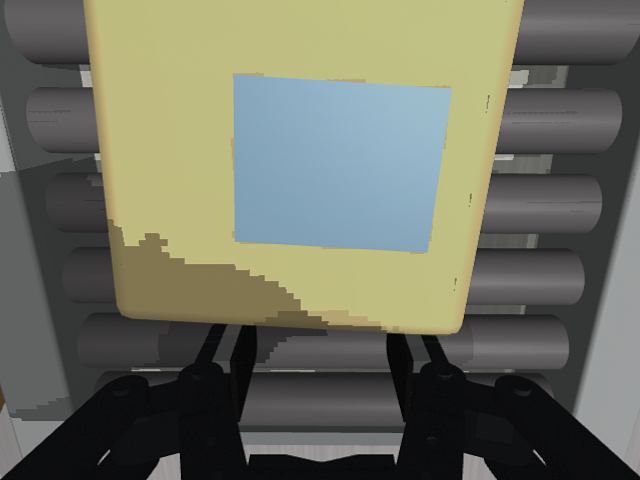

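Emit:
send_rows([
  {"tx": 0,"ty": 0,"tz": 0.9,"wx": 0,"wy": 0,"wz": 0,"fingers": 5},
  {"tx": 0,"ty": 0,"tz": 1.8,"wx": 0,"wy": 0,"wz": 0,"fingers": 5},
  {"tx": 0,"ty": 0,"tz": 2.7,"wx": 0,"wy": 0,"wz": 0,"fingers": 5},
  {"tx": 0,"ty": 0,"tz": 3.6,"wx": 0,"wy": 0,"wz": 0,"fingers": 5},
  {"tx": 0,"ty": 0,"tz": 4.5,"wx": 0,"wy": 0,"wz": 0,"fingers": 5},
  {"tx": 0,"ty": 0,"tz": 5.4,"wx": 0,"wy": 0,"wz": 0,"fingers": 5},
  {"tx": 0,"ty": 0,"tz": 6.3,"wx": 0,"wy": 0,"wz": 0,"fingers": 5},
  {"tx": 0,"ty": 0,"tz": 7.2,"wx": 0,"wy": 0,"wz": 0,"fingers": 5},
])

```text
time: 12.55
position: [0.5037, -0.1378, 0.0841]
tool_rot: [-1.57, 0.018, -0.01]
wrist_force: [0.9, -2.7, -1.0]
gripper_width: 0.578
```

```bash
python3 - <<'E'
from h import *
from bench import *
im=camera("wrist"); cv2.imwrite("pics/w12.png",im[:,:,::-1]); 
im=camera("scene"); cv2.imwrite("pics/s12.png",cv2.resize(im[195:320,235:485,::-1],None,fx=3.2,fy=3.2,interpolation=cv2.INTER_CUBIC));plan([])
E
```

```text
t 12.65 pos [ 0.5037 -0.1366  0.0841] F [0.3 0.4 0.1] rot total deg [0. 0. 0.]
```

View pics/w12.png

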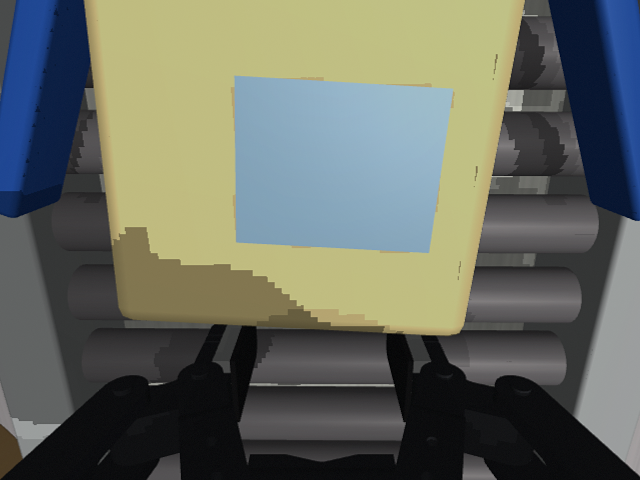

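View pics/s12.png

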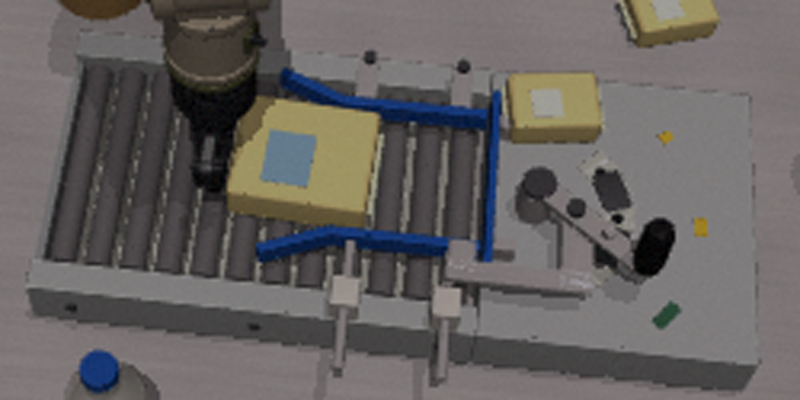

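Emit:
send_rows([
  {"tx": 0.1,"ty": 0,"tz": 0.9,"wx": 0,"wy": 0,"wz": 0,"fingers": 5},
  {"tx": 0.1,"ty": 0,"tz": 1.8,"wx": 0,"wy": 0,"wz": 0,"fingers": 5},
  {"tx": 0.2,"ty": 0,"tz": 2.7,"wx": 0,"wy": 0,"wz": 0,"fingers": 5},
  {"tx": 0.3,"ty": 0,"tz": 3.6,"wx": 0,"wy": 0,"wz": 0,"fingers": 5},
  {"tx": 0.3,"ty": 0,"tz": 4.5,"wx": 0,"wy": 0,"wz": 0,"fingers": 5},
  {"tx": 0.3,"ty": 0,"tz": 5.4,"wx": 0,"wy": 0,"wz": 0,"fingers": 5},
  {"tx": 0.3,"ty": 0,"tz": 6.3,"wx": 0,"wy": 0,"wz": 0,"fingers": 5},
  {"tx": 0.3,"ty": 0,"tz": 7.2,"wx": 0,"wy": 0,"wz": 0,"fingers": 5},
])

```text
time: 13.45
position: [0.5081, -0.0638, 0.0842]
tool_rot: [-1.569, 0.016, -0.008]
wrist_force: [1.2, -1.7, -1.6]
gripper_width: 0.589
```

```bash
python3 - <<'E'
from h import *
from bench import *
im=camera("wrist"); cv2.imwrite("pics/w13.png",im[:,:,::-1]); 
im=camera("scene"); cv2.imwrite("pics/s13.png",cv2.resize(im[195:320,235:485,::-1],None,fx=3.2,fy=3.2,interpolation=cv2.INTER_CUBIC));plan([])
E
```

```text
t 13.55 pos [ 0.5083 -0.0627  0.0844] F [ 0.6 -0.5  0.1] rot total deg [0. 0. 0.]
```

View pics/w13.png

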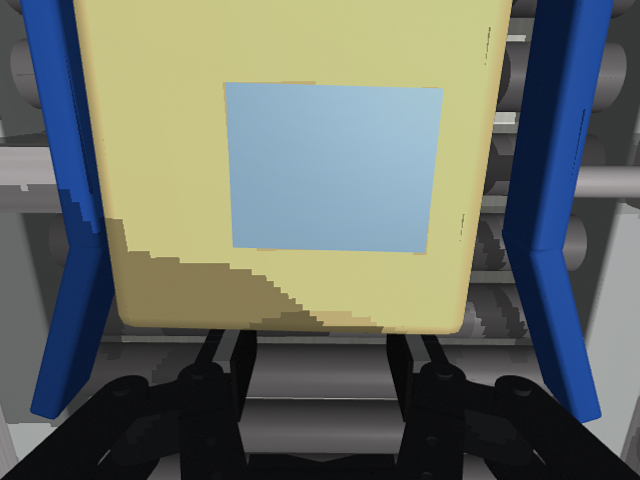

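View pics/s13.png

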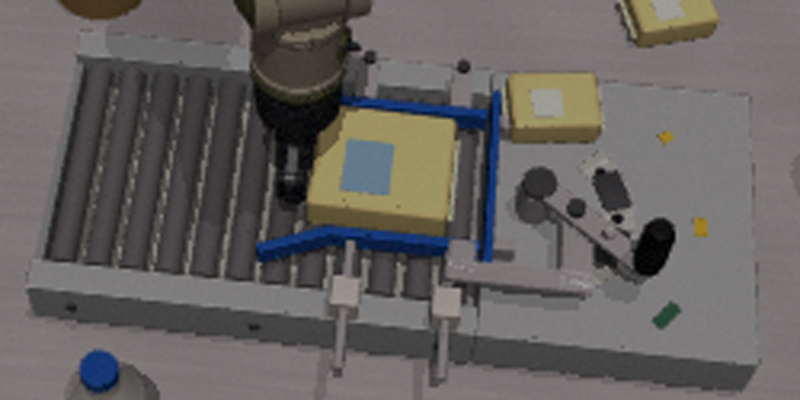

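Emit:
send_rows([
  {"tx": 0,"ty": 0,"tz": 0.6,"wx": 0,"wy": 0,"wz": 0,"fingers": 5},
  {"tx": 0,"ty": 0,"tz": 1.2,"wx": 0,"wy": 0,"wz": 0,"fingers": 5},
  {"tx": 0,"ty": 0,"tz": 1.8,"wx": 0,"wy": 0,"wz": 0,"fingers": 5},
  {"tx": 0,"ty": 0,"tz": 2.3,"wx": 0,"wy": 0,"wz": 0,"fingers": 5},
  {"tx": 0,"ty": 0,"tz": 2.8,"wx": 0,"wy": 0,"wz": 0,"fingers": 5},
  {"tx": 0,"ty": 0,"tz": 3.1,"wx": 0,"wy": 0,"wz": 0,"fingers": 5},
  {"tx": 0,"ty": 0,"tz": 3.4,"wx": 0,"wy": 0,"wz": 0,"fingers": 5},
])

```text
time: 14.25
position: [0.5089, -0.0284, 0.0845]
tool_rot: [-1.568, 0.013, -0.007]
wrist_force: [1.2, -1.3, 0.1]
gripper_width: 0.587
```

Emit:
send_rows([
  {"tx": 0,"ty": 0,"tz": 0.2,"wx": 0,"wy": 0,"wz": 0,"fingers": 5},
  {"tx": 0,"ty": 0,"tz": 0.4,"wx": 0,"wy": 0,"wz": 0,"fingers": 5},
])

```text
time: 14.45
position: [0.5103, -0.0262, 0.0847]
tool_rot: [-1.57, 0.014, -0.011]
wrist_force: [8.0, -13.7, -3.1]
gripper_width: 0.585
```

```bash
python3 - <<'E'
from h import *
from bench import *
im=camera("wrist"); cv2.imwrite("pics/w14.png",im[:,:,::-1]); 
im=camera("scene"); cv2.imwrite("pics/s14.png",cv2.resize(im[195:320,235:485,::-1],None,fx=3.2,fy=3.2,interpolation=cv2.INTER_CUBIC));plan([])
E
```

```text
t 14.55 pos [ 0.5103 -0.0263  0.0847] F [ 4.8 -9.  -2.3] rot total deg [0. 0. 0.]
```

View pics/s14.png

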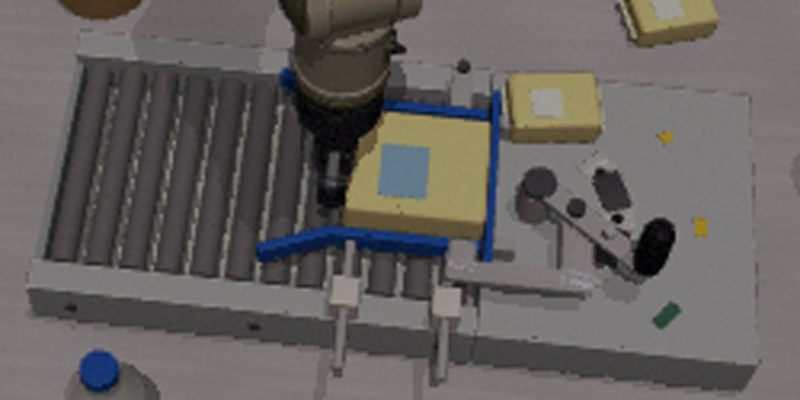

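View pics/w14.png

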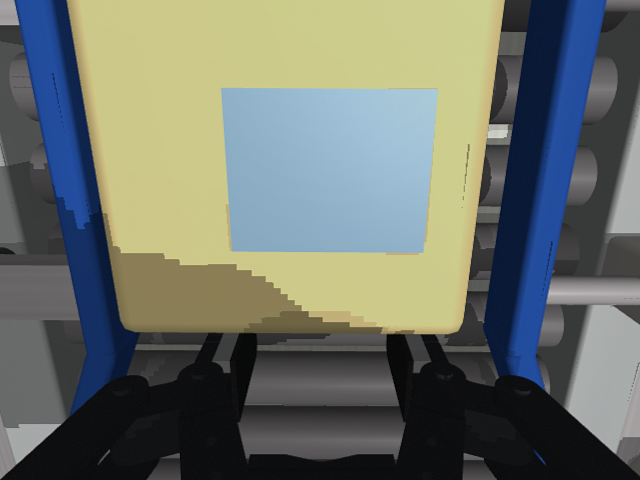

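Block is square in the lane with its front at the stop. Releasing slowly, then lifting clear.

Emit:
send_rows([
  {"tx": 0,"ty": 0,"tz": -0.2,"wx": 0,"wy": 0,"wz": 0,"fingers": 5},
  {"tx": 0,"ty": 0,"tz": -1,"wx": 0,"wy": 0,"wz": 0,"fingers": 5},
  {"tx": 0,"ty": 0,"tz": -4,"wx": 0,"wy": 0,"wz": 0,"fingers": 5},
  {"tx": 0,"ty": -3,"tz": -7,"wx": 0,"wy": 0,"wz": 0,"fingers": 5},
  {"tx": 0,"ty": -8,"tz": -10,"wx": 0,"wy": 0,"wz": 0,"fingers": 5},
  {"tx": 0,"ty": -13,"tz": -12,"wx": 0,"wy": 0,"wz": 0,"fingers": 5},
  {"tx": 0,"ty": -18,"tz": -14,"wx": 0,"wy": 0,"wz": 0,"fingers": 5},
  {"tx": 0,"ty": -18,"tz": -14,"wx": 0,"wy": 0,"wz": 0,"fingers": 5},
])

```text
time: 15.35
position: [0.5092, -0.1691, 0.2689]
tool_rot: [-1.572, 0.012, -0.017]
wrist_force: [0.3, -0.0, -0.2]
gripper_width: 0.588
```

```bash
python3 - <<'E'
from h import *
from bench import *
v=json.load(open("tab.json"))
pw=camera_params("wrist"); im=camera("wrist"); bgr=im[:,:,::-1].copy()
B=np.array([[-.055,-.065,.115],[-.055,.065,.115],[.055,.065,.115],[.055,-.065,.115]])+[0,.005,0]
u=proj(tab(v,B),pw); cv2.polylines(bgr,[u.astype(int)],True,(0,0,255),1)
cv2.imwrite("pics/w15.png",bgr)
for c,(x0,x1,y0,y1) in {"scene":(235,485,195,320),"side":(165,405,215,390)}.items():
    im=camera(c); cv2.imwrite(f"pics/{c}15.png",cv2.resize(im[y0:y1,x0:x1,::-1],None,fx=3.2,fy=3.2,interpolation=cv2.INTER_CUBIC))
plan([])
E
```

```text
t 15.5 pos [ 0.5081 -0.1671  0.2652] F [-0.6  0.1  0.4] rot total deg [0. 0. 0.]
```

View pics/w15.png

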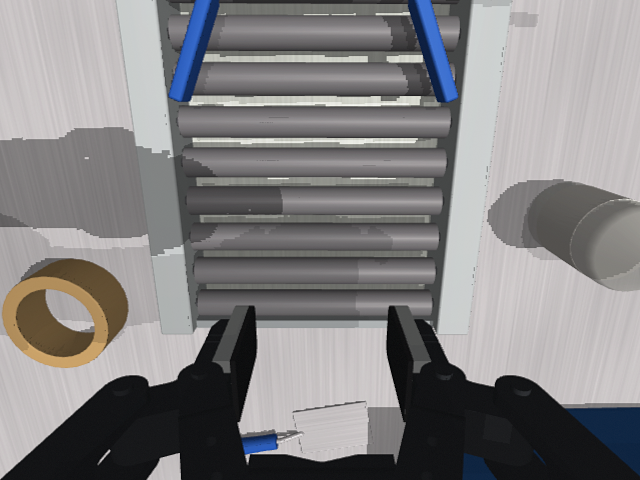

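View pics/scene15.png

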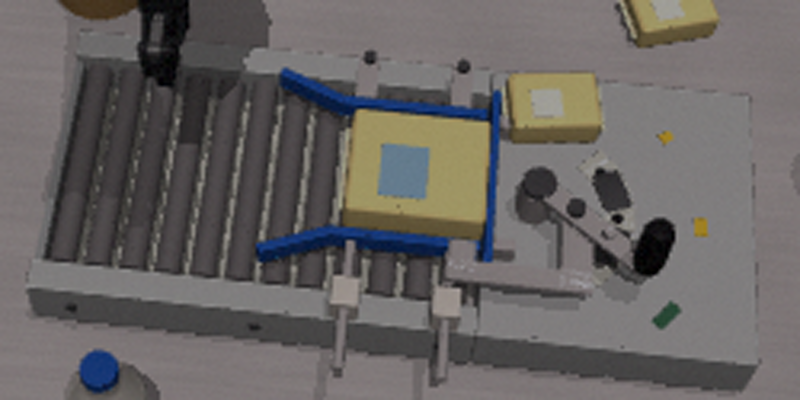

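View pics/side15.png

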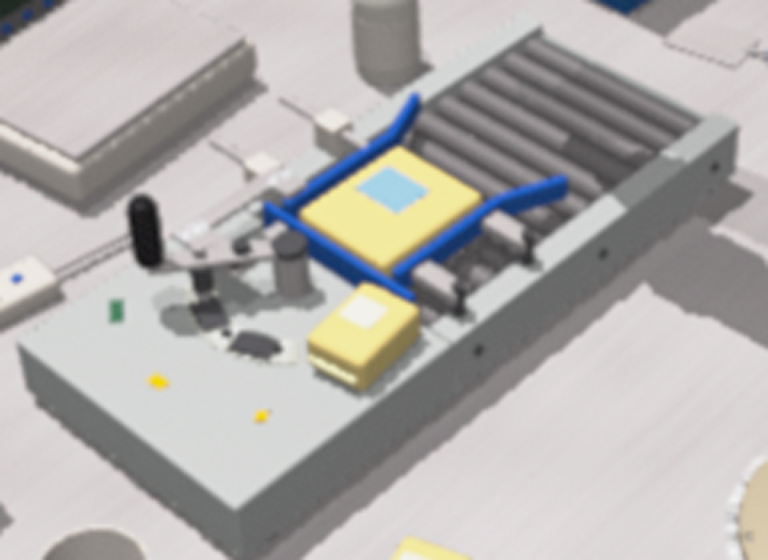

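```bash
python3 -c "
from bench import *
s=state(); print(s['time'],s['wrist_force'],max(abs(x) for x in s['dq'])); print(finish_job())"
```

```text
15.5 [-0.59751488  0.09929433  0.37482904] 0.03383781309439001
the job is handed in; nothing more can be done
None
```

I pushed the lever past the middle notch to its last stop, then pushed the large cheese block into the widened lane against the end stop. I handed the job in at 15.5 s. The hand-in gave no verdict.

- **Lever:** I used the shut fingers. The highest wrist force I read was about 15 N. At the last stop the lever stopped moving while the force rose. In the wrist picture taken after I let go, the sliding guide matched its predicted wide position, and so did the grip as far as it showed; it was partly cut off at the picture's edge.
- **Block:** I pushed it with the fingers open to 5 cm. It stopped with the fingers 1 to 2 mm from where I had calculated contact with the end stop, at about 16 N. In the scene pictures it lies square between the guides with its front at the stop, and it did not shift when I backed off.
- **Bystanders and arm:** The bystanders I could see looked unmoved. The arm is lifted clear, with almost no wrist force.

**Checks that disagreed or failed:**
- My first table fit from the side camera was about 1 cm off the scene camera's. I used the scene and wrist fit instead, and it held up against the guide and lever positions.
- My first estimate of the block's position differed by about 1 cm between views. This did not matter because the guides centred the block.
- The last wrist picture did not show the block, so the final check rests on the scene and side pictures.

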